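# Scoop the fuel balls into the blue sample pan

### The arm

A 6-joint arm with a two-finger parallel gripper is mounted at the origin on the work surface. World frame = base frame: x ahead of the robot, y to its left, z up, the work surface at z = 0. Lengths are in m, angles in rad, forces in N, time in s.
With the tool pointing down it reaches from about 0.35 to 0.975 m from the base axis. Payload 4.9 kg.
Tool frame: the origin (TCP) lies at the very end of the fingers, on their centre line; the grasp point (between the pads) lies 19 mm behind it; z points along the fingers, y is the line along which they close (so a half turn about z gives the same grasp; the last joint's range is limited). The gripper opens to 85 mm and grips with 20 to 120 N. Pads are 22 mm wide; open, the fingers measure 114 mm over their backs; the gripper's body (76 mm by 85 mm) begins 54 mm behind the grasp point. The pads swing forward as they close: fully open they stand 13 mm farther back than shut.
Start: joints at [-1.459, 0.053, 1.613, -0, 1.476, -0.119], TCP at [0.143, -0.608, 0.231] pointing down, gripper open.
Joint ranges: [-3.01, 3.01], [-1.01, 2.22], [0.06, 2.58], [-1.02, 4.17], [0.09, 2.62], [-3.14, 3.14]. Speed limits (rad/s): [2.57, 2.57, 3.14, 3.14, 3.14, 3.14].

### API

Orientations are given as a rotation vector (axis times angle).
In Python, from station import get_obs, get_image, finish_job gives the robot as it stands. The module is installed in compiled form; this text tells all that it offers.
- The arm moves only by the tool carry_out, never from a script. Its argument "rows" is a list of rows, each a list of 7 numbers: the turn, a rotation vector about the tool's x, y, z as a fraction of full scale, then the shift along the tool's x, y, z as a fraction of full scale, then the closure, from -1 (fully open) to 1 (shut). A call has 1 to 5 rows; each row is the pose to reach, as a shift and turn from the pose commanded when the call began, along the tool's axes at that moment, turning the shorter way round; what a row does not reach only later rows make up. Full scale, the value 1, is 300 mm for a shift and pi rad for a turn. A row lasts 1/10 s, in which the tool goes at most 50 mm and 8.59 degrees, less where a joint would pass 70% of its speed; a pose out of reach is approached as far as the arm can. A call with a number of a shift or a turn outside -1 to 1 is refused whole. A call with a gripper value outside its range is refused whole. The fingers move at their own pace and stop on an object; "force" is the grip in N (left out, the last holds). Time passes only in rows, so rows that repeat a pose let the fingers close. It gives the time, the measured TCP pose, the force, the opening and the grip force at its end, in the units of the state.
- get_obs(): the state, without advancing time (a new reading comes with each control period).
- get_image(name): name is "scene" or "top"; returns a dict with "img" (420x560x3 uint8, blue, green, red), "mtx" (3x3 intrinsics, pixels), "D" ([k1, k2, p1, p2, k3] as OpenCV has them; the pictures are not rectified), "R" (3x3) and "t" (3): a world point X has camera coordinates R X + t. Camera axes: x right, y down, z forward; pixel columns grow to the right and rows downward; lengths in m; the calibration is good to about 2 mm. A picture is of the moment at which its call begins. There is no depth.
- finish_job(): hands the job in; it is judged then, once.
The state is a dict: "t": time; "q": joint angles; "dq": joint speeds; "effort": joint torques, N m; "tool_pos": TCP position; "tool_rot": TCP orientation; "contact_force": force on the tool from outside, world axes, zero at the start; "wrist_torque": the same for the moment, N m; "opening": finger opening in m; "grip_force": force on a finger pad.
Only numpy, scipy, OpenCV 4.12 (cv2) and the standard library are available. Lean on these libraries where they do the work, as an engineer would, in place of code of your own. Each camera call takes 0.05 s, during which the arm holds its last target. There are 200 camera calls.

### The job

Take the scoop by its upright blue handle, scoop up all three fuel balls together from the yellow tray and lift them clear, then tip them into the blue pan (not the white one). Then set the empty scoop down upright, away from the blue pan, either flat in the tray or flat on the desk.

Things in the scene. Friction and masses are not known exactly. Their poses are not given: they have to be found in the camera images.
- scoop: scoop, 160 g, pan 80 (x) by 90 (y) mm, 32 high walls at rear and sides (5 high before x=-8); origin mid underside, x from mouth to rear. Lip at x=-40, then a 3 mm ridge at x=-29; floor 2 thick. Ridge holds balls while level; they roll out with the mouth tipped 35-50 deg down. Blue upright handle at x=42, y=0, 24 (x) by 14 (y), top at z=110; grip across y at z about 90
- tray: yellow fixed tray, outside 248 (x) by 108 (y), 28 high, walls 4, floor 3; origin mid underside, x along length. Scoop stands at +x end, balls nearer the -x end (robot side). There a black rubber bumper (face x=-110, 45 deg corners 18 long, underside z=14) stops balls while the scoop's lip slides 5 mm under it (wall x=-120). Then raise it 3 mm and draw back 35 before lifting. 5 mm play each side
- ball0: pressed fuel ball, smooth dark brown sphere, diameter 26 mm, 12 g, origin at its centre; lies in the tray nearest the -x end. It rolls down slopes steeper than about 10 degrees. Its axes mean nothing
- ball1: pressed fuel ball, smooth dark brown sphere, diameter 26 mm, 12 g, origin at its centre; lies in the tray. It rolls down slopes steeper than about 10 degrees. Its axes mean nothing
- ball2: pressed fuel ball, smooth dark brown sphere, diameter 26 mm, 12 g, origin at its centre; lies in the tray, nearest the scoop. It rolls down slopes steeper than about 10 degrees. Its axes mean nothing
- blue_pan: blue round sample pan, loose, 0.35 kg, outer diameter 164 mm at the rim, 50 mm high, wall 3 mm, floor 4 mm thick. Origin: centre of its underside, z up. A white pan of the same size is not the target
Not all that is in view belongs to the job. Leave any grey or purple look-alike of the ball1 alone.

How it is judged:
By the outcome, as a careful person would: the job done as asked, in the order asked, and still so for the second after the job is handed in, with the robot touching nothing.
It also fails if it takes over 61 s, if anything falls off the work surface, if the arm or the gripper's body presses on something with over 40 N, if the wrist force passes 120 N, or if a joint passes its speed limit or range.

## Working session

There is one attempt and no reset: what is moved stays moved. The work goes in short steps, Python scripts to look and compute and a tool call to move; the robot and the scene stay as the last step left them, time stands still between calls to the robot, and variables do not carry over. Pictures are saved under pics/ and viewed, at most 10 in all, crops included, and the job is handed in when it is done.

Besides the shell and the picture viewer there is one more tool, called after "Call:" in YAML: its name, and indented under it one key for each argument. carry_out: Moves the arm, as the interface text tells. Shift numbers are shares of 300 mm and turn numbers shares of pi rad, none past 1 either way. Its arguments: {"type":"object","properties":{"rows":{"type":"array"},"force":{"type":"number"}},"required":["rows"]}

```bash
mkdir -p pics; python3 - <<'E'
from station import *
import cv2,numpy as np,pickle
o=get_obs();print(o['t'],o['tool_pos'],o['tool_rot'],o['opening'])
d={n:get_image(n) for n in("scene","top")}
pickle.dump(d,open('d.pkl','wb'))
for n in d:
    cv2.imwrite(f'pics/{n}0.png',d[n]['img']); print(n,d[n]['mtx'].round(1).tolist(),d[n]['D'],(-d[n]['R'].T@d[n]['t']).round(3))
E
```

```text
0.0 [ 0.14288435 -0.6078008   0.23006375] [-3.11867962e+00 -3.61414739e-01 -2.72146976e-05] 0.08570024181254811
scene [[528.3, 0.0, 283.5], [0.0, 528.3, 207.2], [0.0, 0.0, 1.0]] [-0.14482407  0.          0.          0.          0.        ] [0.828 0.315 0.515]
top [[475.3, 0.0, 281.4], [0.0, 475.3, 213.1], [0.0, 0.0, 1.0]] [-0.0058294  0.         0.         0.         0.       ] [ 0.352 -0.116  0.777]
```

View pics/top0.png

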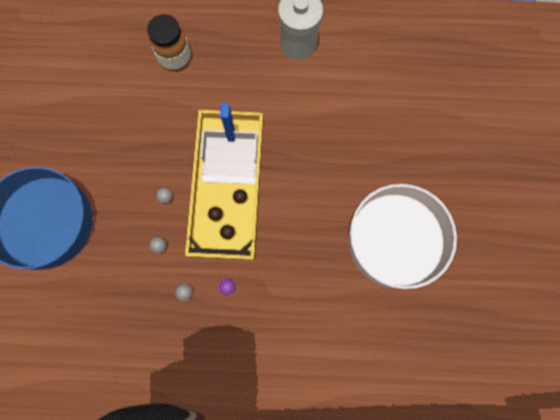

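View pics/scene0.png

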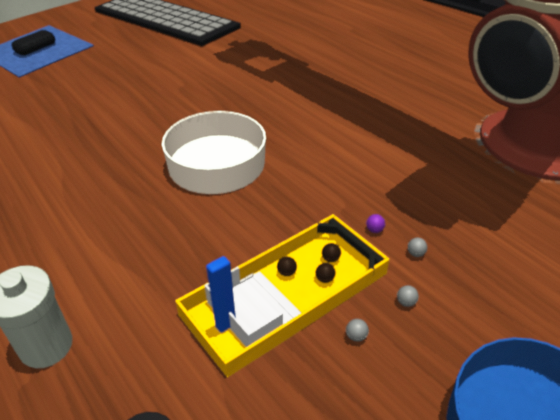

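The top view shows the yellow tray (quad about (200,112), (262,114), (254,257), (187,255)), the scoop with its handle top at (225,107), and three brown balls at (240,196), (215,213) and (227,232). The blue pan is at (38,218) and the white pan at (403,236). The grey balls (164,196), (158,245), (184,292) and the purple one (227,287) lie outside the tray, so they are decoys. The dark brown balls inside the tray are the ones meant.

```bash
cat > h.py <<'E'
import cv2,numpy as np
def ray(c,uv,z):
    p=cv2.undistortPoints(np.array(uv,float).reshape(-1,1,2),c['mtx'],c['D']).reshape(-1,2)
    C=-c['R'].T@c['t']; d=np.c_[p,np.ones(len(p))]@c['R']
    return C+d*((z-C[2])/d[:,2])[:,None]
def proj(c,X):
    return cv2.projectPoints(np.array(X,float).reshape(-1,3),cv2.Rodrigues(c['R'])[0],c['t'],c['mtx'],c['D'])[0].reshape(-1,2)
def mask(img,lo,hi,roi=None):
    m=cv2.inRange(cv2.cvtColor(img,cv2.COLOR_BGR2HSV),lo,hi)
    if roi:
        k=np.zeros_like(m);x0,y0,x1,y1=roi;k[y0:y1,x0:x1]=255;m&=k
    return m
def big(m): return max(cv2.findContours(m,cv2.RETR_EXTERNAL,cv2.CHAIN_APPROX_NONE)[0],key=cv2.contourArea)
E
python3 - <<'E'
import pickle;from h import *
d=pickle.load(open('d.pkl','rb'));T=d['top'];S=d['scene']
# tray
c=big(mask(T['img'],(18,120,90),(35,255,255)))
W=ray(T,c[:,0],.028)[:,:2]; r=cv2.minAreaRect((W*1000).astype(np.float32));print('tray top',r, cv2.boxPoints(r).round(0).tolist())
# handle top, both views
for n,roi in(('top',(210,90,245,150)),('scene',(195,250,245,340))):
    c=big(mask(d[n]['img'],(100,140,50),(130,255,255),roi)); b=cv2.minAreaRect(c);print(n,cv2.boxPoints(b).round(1).tolist())
# scoop white pan in top
c=big(mask(T['img'],(0,0,150),(180,70,255),(195,110,265,190)));W=ray(T,c[:,0],.02)[:,:2]
print('scoop',cv2.minAreaRect((W*1000).astype(np.float32)),cv2.boxPoints(cv2.minAreaRect(c)).round(1).tolist())
for p in[(240,196),(215,213),(227,232)]:
    x,y=p;m=cv2.inRange(cv2.cvtColor(T['img'],cv2.COLOR_BGR2GRAY),0,70);k=np.zeros_like(m);cv2.circle(k,p,9,255,-1);ys,xs=np.nonzero(m&k)
    print('ball',xs.mean(),ys.mean(),ray(T,[(xs.mean(),ys.mean())],.016)[0].round(4))
c=big(mask(T['img'],(95,140,40),(125,255,255),(0,150,110,290)));print('blue area',cv2.boundingRect(c))
h=c[:,0];h=h[h[:,0]>2];W=ray(T,h,.05)[:,:2]
A=np.c_[2*W,np.ones(len(W))];s=np.linalg.lstsq(A,(W**2).sum(1),rcond=None)[0];print('blue',s[:2],np.sqrt(s[2]+s[:2]@s[:2]))
img=np.hstack([cv2.resize(T['img'][90:270,170:280],None,fx=3.3,fy=3.3,interpolation=2),cv2.resize(S['img'][200:380,170:290],None,fx=3.3,fy=3.3,interpolation=2)])
print(img.shape);cv2.imwrite('pics/crop1.png',img)
E
```

```text
tray top ((563.4625244140625, -15.645225524902344), (110.59158325195312, 251.27000427246094), 89.57117462158203) [[437.0, -70.0], [689.0, -72.0], [690.0, 39.0], [438.0, 41.0]]
top [[218.5, 104.69999694824219], [227.8000030517578, 102.80000305175781], [235.10000610351562, 139.39999389648438], [225.8000030517578, 141.1999969482422]]
scene [[205.89999389648438, 258.70001220703125], [228.39999389648438, 256.20001220703125], [236.39999389648438, 328.5], [213.89999389648438, 331.0]]
scoop ((611.2000122070312, -19.128761291503906), (92.9333267211914, 89.47391510009766), 0.6290789842605591) [[201.3000030517578, 181.3000030517578], [203.6999969482422, 128.60000610351562], [257.29998779296875, 131.0], [254.89999389648438, 183.8000030517578]]
ball 239.6829268292683 196.0731707317073 [ 0.5437 -0.0401  0.016 ]
ball 215.0483870967742 213.58064516129033 [ 0.5125 -0.0016  0.016 ]
ball 227.03149606299212 231.70078740157481 [ 0.4832 -0.0233  0.016 ]
blue area (0, 168, 92, 100)
blue [0.48649437 0.27023758] 0.08088697250042136
(594, 759, 3)
```

View pics/crop1.png

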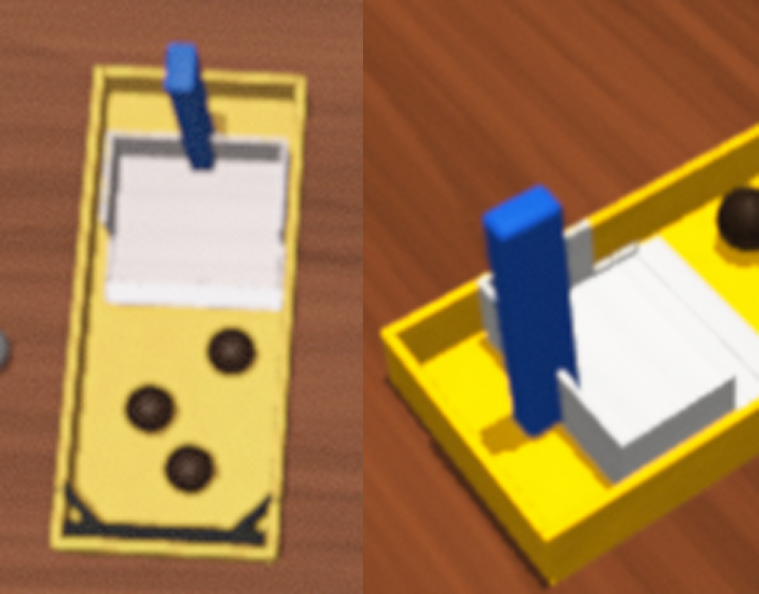

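The crop confirms the blue handle, with its top face near top-view pixel (225,110) and scene pixel (218,264). The scoop's lip corners are near (202,181) and (255,183), its rear rim near (203,131) to (257,132), and three brown balls are inside the tray.

```bash
python3 - <<'E'
import pickle;from h import *
d=pickle.load(open('d.pkl','rb'));T=d['top'];S=d['scene']
p=lambda a:a.round(4).tolist()
print('lip',p(ray(T,[(202.1,181.5),(255.2,183)],.005)))
print('rear',p(ray(T,[(203.3,130.9),(257,132.4)],.035)))
print('handle T',p(ray(T,[(225,110.5),(220.5,104),(229.5,104),(220.5,117),(228.5,117)],.113)),'S',p(ray(S,[(218.5,263.6)],.113)))
print('handle base front T', p(ray(T,[(228,140.5),(234.5,140)],.035)))
def tri(a,b):
    A=[];B=[]
    for c,uv in((T,a),(S,b)):
        x,y=cv2.undistortPoints(np.array([[uv]],float),c['mtx'],c['D'])[0,0]
        P=np.c_[c['R'],c['t']]
        for r in(x*P[2]-P[0],y*P[2]-P[1]):A.append(r[:3]);B.append(-r[3])
    return np.linalg.lstsq(np.array(A),np.array(B),rcond=None)[0]
print('tri',p(tri((225,110.5),(218.5,263.6))))
from station import get_obs
from scipy.spatial.transform import Rotation as R
print(R.from_rotvec(get_obs()['tool_rot']).as_matrix().round(3))
E
```

```text
lip [[0.5691, 0.0259, 0.005], [0.5703, -0.0638, 0.005]]
rear [[0.6478, 0.0252, 0.035], [0.649, -0.064, 0.035]]
handle T [[0.6506, -0.0196, 0.113], [0.6608, -0.0121, 0.113], [0.6614, -0.0256, 0.113], [0.6399, -0.0136, 0.113], [0.6404, -0.0255, 0.113]] S [[0.652, -0.0188, 0.113]]
handle base front T [[0.6327, -0.0169, 0.035], [0.6341, -0.0276, 0.035]]
tri [0.6513, -0.0196, 0.1118]
[[ 0.973  0.229 -0.   ]
 [ 0.229 -0.973  0.002]
 [ 0.    -0.002 -1.   ]]
```

Call:
carry_out:
  rows:
    - [0,0,0.0734,0.672,-0.485,0,-1]
    - [0,0,0.0734,0.672,-0.485,0,-1]
    - [0,0,0.0734,0.672,-0.485,0,-1]
    - [0,0,0.0734,0.672,-0.485,0,-1]
    - [0,0,0.0734,0.672,-0.485,0,-1]
  force: 60

```text
t: 0.6
tool_pos: [0.3068, -0.4187, 0.2308]
tool_rot: [-3.141, 0.0, 0.0]
contact_force: [0.6, 0.3, 0.2]
opening: 0.0858
grip_force: 0.0
```

Call:
carry_out:
  rows:
    - [0,0,0,0.54,-0.627,0,-1]
    - [0,0,0,0.54,-0.627,0,-1]
    - [0,0,0,0.54,-0.627,0,-1]
    - [0,0,0,0.54,-0.627,0,-1]
    - [0,0,0,0.54,-0.627,0,-1]

```text
t: 1.1
tool_pos: [0.4687, -0.2305, 0.231]
tool_rot: [-3.141, -0.001, 0.0]
contact_force: [-0.4, 0.1, 0.4]
opening: 0.0853
grip_force: 0.0
```

Call:
carry_out:
  rows:
    - [0,0,0,0.533,-0.617,0,-1]
    - [0,0,0,0.533,-0.617,0,-1]
    - [0,0,0,0.533,-0.617,0,-1]
    - [0,0,0,0.533,-0.617,0,-1]
    - [0,0,0,0.533,-0.617,0,-1]

```text
t: 1.6
tool_pos: [0.6287, -0.0451, 0.2306]
tool_rot: [-3.141, -0.002, 0.001]
contact_force: [0.5, 0.2, 0.2]
opening: 0.0854
grip_force: 0.0
```

Call:
carry_out:
  rows:
    - [0,0,0,0.077,-0.086,0.2,-1]
    - [0,0,0,0.077,-0.086,0.2,-1]
    - [0,0,0,0.077,-0.086,0.2,-1]
    - [0,0,0,0.077,-0.086,0.2,-1]

```text
t: 2.0
tool_pos: [0.6502, -0.0223, 0.1711]
tool_rot: [3.141, -0.001, -0.002]
contact_force: [-0.0, -0.1, 0.4]
opening: 0.0854
grip_force: 0.0
```

```bash
python3 - <<'E'
from station import *
import cv2,numpy as np
from h import *
o=get_obs();print(o['tool_pos'],o['tool_rot'])
T=get_image('top');S=get_image('scene')
a=T['img'][50:250,140:300];b=S['img'][150:370,150:330]
f=lambda i:cv2.resize(i,(400,500),interpolation=2)
cv2.imwrite('pics/c2.png',np.hstack([cv2.resize(a,(400,500)),cv2.resize(b,(400,489)) if 0 else cv2.resize(b,(400,500))]))
print(proj(S,[o['tool_pos'],[.6515,-.0193,.113]]),proj(T,[o['tool_pos']]))
E
```

```text
[ 0.65021741 -0.02232259  0.17109612] [ 3.14132439e+00 -5.98593773e-04 -2.28000561e-03]
[[212.94487899 219.68401788]
 [218.61939428 263.08387524]] [[222.16997642  93.02106645]]
```

View pics/c2.png

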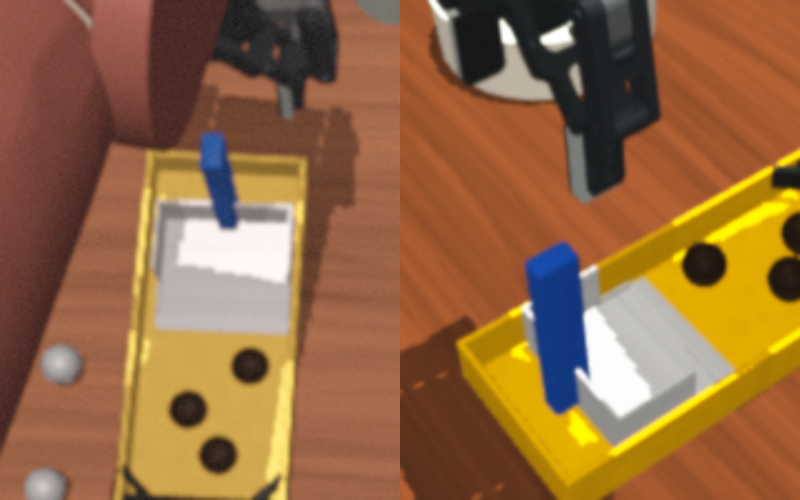

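The three balls are still in the tray, and the open fingers straddle the handle in line with it (top crop at about (212,140)). I'll go down and grip.

Call:
carry_out:
  rows:
    - [0,0,0,0.004,-0.008,0.12,-1]
    - [0,0,0,0.004,-0.008,0.22,-1]
    - [0,0,0,0.004,-0.008,0.323,-1]
    - [0,0,0,0.004,-0.008,0.323,-1]
    - [0,0,0,0.004,-0.008,0.323,-1]

```text
t: 2.6
tool_pos: [0.6525, -0.0201, 0.076]
tool_rot: [3.141, -0.002, 0.002]
contact_force: [-0.9, -0.4, 0.7]
opening: 0.0857
grip_force: 0.0
```

Call:
carry_out:
  rows:
    - [0,0,0,0,0,0,1]
    - [0,0,0,0,0,0,1]
    - [0,0,0,0,0,0,1]
    - [0,0,0,0,0,0,1]
    - [0,0,0,0,0,0,1]
  force: 80

```text
t: 3.1
tool_pos: [0.6523, -0.0191, 0.0749]
tool_rot: [3.142, 0.001, 0.001]
contact_force: [-0.0, -3.4, -1.9]
opening: 0.0131
grip_force: 80.1
```

Call:
carry_out:
  rows:
    - [0,0,0,0,0,0,1]
    - [0,0,0,0,0,0,1]
    - [0,0,0,0,0,0,1]

```text
t: 3.4
tool_pos: [0.6523, -0.019, 0.0748]
tool_rot: [-3.142, -0.001, -0.001]
contact_force: [-0.0, -0.2, 3.1]
opening: 0.0132
grip_force: 78.1
```

Call:
carry_out:
  rows:
    - [0,0,0,-0.02,-0.004,0,1]
    - [0,0,0,-0.05,-0.008,0,1]
    - [0,0,0,-0.08,-0.013,0,1]
    - [0,0,0,-0.11,-0.013,0,1]
    - [0,0,0,-0.133,-0.013,0,1]

```text
t: 3.9
tool_pos: [0.6116, -0.0151, 0.0748]
tool_rot: [-3.141, -0.0, -0.002]
contact_force: [2.5, -0.2, 1.3]
opening: 0.0128
grip_force: 78.5
```

Call:
carry_out:
  rows:
    - [0,0,0,-0.02,0,0,1]
    - [0,0,0,-0.04,0,0,1]
    - [0,0,0,-0.06,0,0,1]
    - [0,0,0,-0.08,0,0,1]
    - [0,0,0,-0.1,0,0,1]

```text
t: 4.4
tool_pos: [0.5822, -0.0154, 0.0748]
tool_rot: [3.141, 0.0, 0.002]
contact_force: [4.2, 2.8, 8.3]
opening: 0.0132
grip_force: 79.3
```

```bash
cat > pic.py <<'E'
import sys
from station import *
import cv2,numpy as np
T=get_image('top');S=get_image('scene');o=get_obs();print(o['t'],o['tool_pos'],o['tool_rot'],o['contact_force'],o['wrist_torque'],o['opening'])
import pickle;pickle.dump((T,S),open('last.pkl','wb'))
n,a,b=sys.argv[1],*[list(map(int,s.split(','))) for s in sys.argv[2:4]]
c=lambda I,r:cv2.resize(I['img'][r[1]:r[3],r[0]:r[2]],(400,500),interpolation=2)
cv2.imwrite(f'pics/{n}.png',np.hstack([c(T,a),c(S,b)]))
E
python3 pic.py c3 140,80,300,280 220,170,400,395
```

```text
4.5 [ 0.58142173 -0.01527302  0.07469975] [ 3.14158235e+00  1.35444797e-04 -8.79500852e-04] [0.54807278 1.02399299 4.7412391 ] [-0.03678797 -0.17894867  0.05819411] 0.01287811298933306
```

View pics/c3.png

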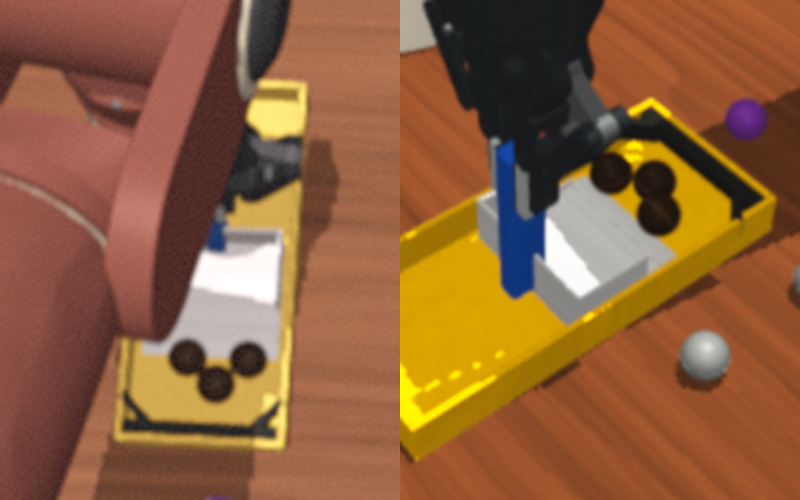

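The balls sit just ahead of the lip (top crop (187,356), (247,359), (216,384)), and the scoop is flat in the tray with side clearance. I'll carry on toward the bumper.

Call:
carry_out:
  rows:
    - [0,0,0,-0.015,0,0,1]
    - [0,0,0,-0.03,0,0,1]
    - [0,0,0,-0.045,0,0,1]
    - [0,0,0,-0.06,0,0,1]
    - [0,0,0,-0.075,0,0,1]

```text
t: 5.0
tool_pos: [0.5596, -0.0153, 0.0748]
tool_rot: [3.142, 0.0, 0.002]
contact_force: [1.9, 0.7, 2.6]
opening: 0.0128
grip_force: 78.3
```

Call:
carry_out:
  rows:
    - [0,0,0,-0.012,0,0,1]
    - [0,0,0,-0.024,0,0,1]
    - [0,0,0,-0.036,0,0,1]
    - [0,0,0,-0.048,0,0,1]
    - [0,0,0,-0.05,0,0,1]

```text
t: 5.5
tool_pos: [0.5447, -0.0154, 0.0748]
tool_rot: [3.141, 0.0, 0.002]
contact_force: [4.1, -0.9, 3.5]
opening: 0.0136
grip_force: 78.6
```

Call:
carry_out:
  rows:
    - [0,0,0,-0.007,0,0,1]
    - [0,0,0,-0.014,0,0,1]
    - [0,0,0,-0.021,0,0,1]
    - [0,0,0,-0.028,0,0,1]
    - [0,0,0,-0.03,0,0,1]

```text
t: 6.0
tool_pos: [0.5357, -0.0154, 0.0747]
tool_rot: [3.141, 0.0, 0.001]
contact_force: [5.7, 1.2, 2.7]
opening: 0.0132
grip_force: 78.6
```

```bash
python3 pic.py c4 160,150,280,300 260,170,420,370
```

```text
6.1 [ 0.53566407 -0.01536396  0.07469941] [3.14143337e+00 3.71251684e-04 8.81539927e-04] [4.23264586 1.61769815 5.37420569] [-0.08274686 -0.60739769  0.06418346] 0.01301237868597849
```

View pics/c4.png

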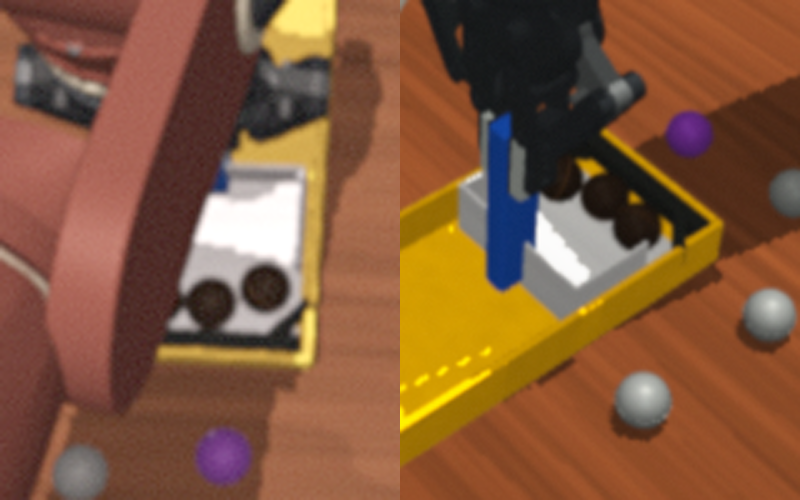

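The balls are on the lip against the bumper, with a reaction of about 5 N. About 3-4 mm remain before the lip is fully under.

Call:
carry_out:
  rows:
    - [0,0,0,-0.004,0,0,1]
    - [0,0,0,-0.008,0,0,1]
    - [0,0,0,-0.012,0,0,1]
    - [0,0,0,-0.012,0,0,1]

```text
t: 6.5
tool_pos: [0.5321, -0.0153, 0.0747]
tool_rot: [-3.142, -0.0, -0.001]
contact_force: [4.0, 1.8, 5.9]
opening: 0.0132
grip_force: 78.9
```

```bash
python3 pic.py c5 160,150,280,300 290,190,410,330
```

```text
6.6 [ 0.53209588 -0.01527351  0.07474091] [-3.14150389e+00 -2.63267176e-04 -7.42674765e-04] [3.95800007 1.93990371 5.40151779] [ 0.02002244 -0.62509819  0.07599205] 0.013184523315720452
```

View pics/c5.png

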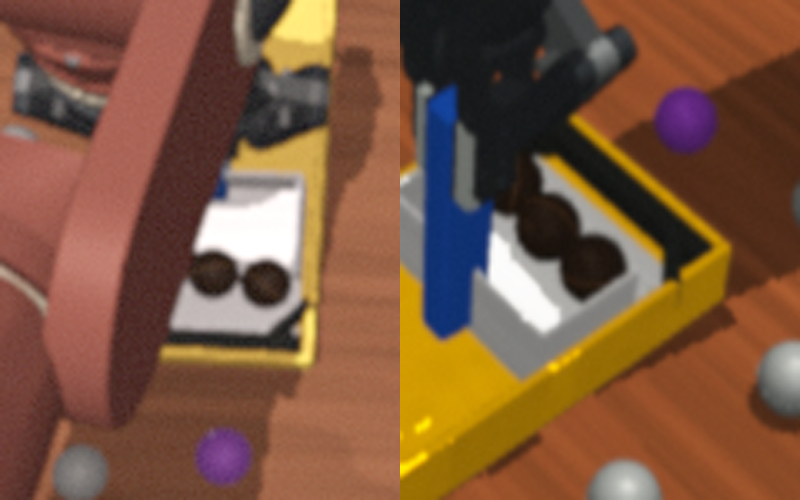

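All three balls have rolled over the ridge and now lie away from the bumper inside the scoop (scene crop (515,185), (548,225), (593,265)). Next I'll raise 3 mm, draw back 36 mm and lift.

Call:
carry_out:
  rows:
    - [0,0,0,0,0,-0.01,1]
    - [0,0,0,0.005,0,-0.01,1]
    - [0,0,0,0.018,0,-0.01,1]
    - [0,0,0,0.033,0,-0.01,1]
    - [0,0,0,0.05,0,-0.01,1]

```text
t: 7.1
tool_pos: [0.5468, -0.0153, 0.0766]
tool_rot: [-3.141, -0.0, 0.003]
contact_force: [-0.4, 0.4, -2.2]
opening: 0.0129
grip_force: 78.1
```

Call:
carry_out:
  rows:
    - [0,0,0,0.018,0,0,1]
    - [0,0,0,0.036,0,0,1]
    - [0,0,0,0.054,0,0,1]
    - [0,0,0,0.066,0,0,1]
    - [0,0,0,0.072,0,0,1]

```text
t: 7.6
tool_pos: [0.5691, -0.0153, 0.0774]
tool_rot: [3.142, 0.0, 0.0]
contact_force: [-0.5, 0.4, -1.0]
opening: 0.013
grip_force: 78.1
```

Call:
carry_out:
  rows:
    - [0,0,0,0,0,-0.03,1]
    - [0,0,0,0,0,-0.07,1]
    - [0,0,0,0,0,-0.13,1]
    - [0,0,0,0,0,-0.19,1]
    - [0,0,0,0,0,-0.25,1]

```text
t: 8.1
tool_pos: [0.5688, -0.0153, 0.1546]
tool_rot: [3.141, 0.0, 0.002]
contact_force: [0.4, 0.3, -2.0]
opening: 0.0132
grip_force: 78.1
```

Call:
carry_out:
  rows:
    - [0,0,0,0,0,-0.05,1]
    - [0,0,0,0,0,-0.09,1]
    - [0,0,0,0,0,-0.12,1]
    - [0,0,0,0,0,-0.14,1]
    - [0,0,0,0,0,-0.14,1]

```text
t: 8.6
tool_pos: [0.569, -0.0154, 0.1952]
tool_rot: [3.141, 0.0, 0.002]
contact_force: [-0.2, -0.4, -2.1]
opening: 0.0126
grip_force: 78.1
```

```bash
python3 pic.py c6 150,90,310,290 220,100,420,350
```

```text
8.7 [ 0.56832278 -0.01524829  0.19375967] [-3.14139510e+00 -2.62446419e-04  1.66199829e-03] [-0.01529421  0.68032321 -2.01977374] [-0.00476488 -0.02964707  0.04200412] 0.013056134092288214
```

View pics/c6.png

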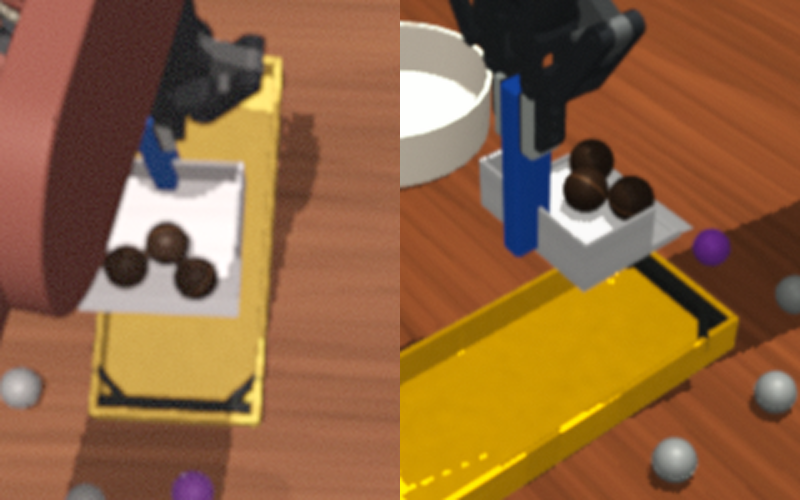

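The scoop is lifted clear with all three balls inside (top crop (126,266), (167,242), (196,277)), and the tray is empty. I'll carry it gently toward the blue pan.

Call:
carry_out:
  rows:
    - [0,0,0,0.002,-0.017,0,1]
    - [0,0,0,0.006,-0.067,0,1]
    - [0,0,0,0.012,-0.15,0,1]
    - [0,0,0,0.02,-0.25,0,1]
    - [0,0,0,0.03,-0.35,0,1]

```text
t: 9.2
tool_pos: [0.5773, 0.0918, 0.1939]
tool_rot: [-3.141, -0.0, 0.001]
contact_force: [0.9, -0.4, -1.0]
opening: 0.0133
grip_force: 78.1
```

Call:
carry_out:
  rows:
    - [0,0,0,0.01,-0.1,0,1]
    - [0,0,0,0.02,-0.2,0,1]
    - [0,0,0,0.03,-0.3,0,1]
    - [0,0,0,0.04,-0.4,0,1]
    - [0,0,0,0.046,-0.483,0,1]

```text
t: 9.7
tool_pos: [0.5907, 0.2375, 0.1938]
tool_rot: [-3.141, -0.003, 0.001]
contact_force: [0.5, -0.5, -1.5]
opening: 0.0133
grip_force: 78.2
```

Call:
carry_out:
  rows:
    - [0,0,0,0.002,-0.06,0,1]
    - [0,0,0,0.002,-0.097,0,1]
    - [0,0,0,0.002,-0.118,0.02,1]
    - [0,0,0,0.002,-0.118,0.05,1]
    - [0,0,0,0.002,-0.118,0.07,1]

```text
t: 10.2
tool_pos: [0.5915, 0.2691, 0.1718]
tool_rot: [3.141, -0.001, -0.003]
contact_force: [-0.2, 0.0, -1.9]
opening: 0.0129
grip_force: 78.2
```

```bash
python3 - <<'E'
from station import *
from h import *
o=get_obs();print(o['tool_pos'],o['tool_rot'],o['contact_force'])
S=get_image('scene')
c=big(mask(S['img'],(95,140,40),(125,255,255),(400,300,560,420)));print(cv2.boundingRect(c))
T=get_image('top')['img']
c=big(mask(T,(95,140,40),(125,255,255),(0,100,130,300)));print(cv2.boundingRect(c))
E
```

```text
[0.59148949 0.26912786 0.17177184] [ 3.14056640e+00 -7.67685654e-04 -2.72666611e-03] [-0.24941941  0.02033284 -1.90463898]
(476, 342, 61, 78)
(0, 174, 92, 94)
```

Call:
carry_out:
  rows:
    - [0,0,0,0,0,0.03,1]
    - [0,0,0,0,0,0.06,1]
    - [0,0,0,0,0,0.09,1]
    - [0,0,0,0,0,0.1,1]
    - [0,0,0,0,0,0.1,1]

```text
t: 10.8
tool_pos: [0.5914, 0.2698, 0.1422]
tool_rot: [3.141, 0.0, -0.003]
contact_force: [-0.2, -0.8, -1.2]
opening: 0.0138
grip_force: 78.2
```

Call:
carry_out:
  rows:
    - [0,0.044,0,-0.036,0,-0.026,1]
    - [0,0.089,0,-0.077,0,-0.039,1]
    - [0,0.133,0,-0.121,0,-0.044,1]
    - [0,0.178,0,-0.169,0,-0.035,1]
    - [0,0.222,0,-0.218,0,-0.026,1]

```text
t: 11.3
tool_pos: [0.5265, 0.2705, 0.1533]
tool_rot: [-2.946, 0.0, -1.084]
contact_force: [0.1, -0.8, -1.6]
opening: 0.0133
grip_force: 78.4
```

Call:
carry_out:
  rows:
    - [0,0.03,0,-0.027,0,-0.02,1]
    - [0,0.044,0,-0.04,0,-0.03,1]
    - [0,0.044,0,-0.04,0,-0.03,1]
    - [0,0.044,0,-0.04,0,-0.03,1]
    - [0,0.044,0,-0.04,0,-0.03,1]

```text
t: 11.8
tool_pos: [0.5129, 0.2703, 0.1522]
tool_rot: [-2.869, 0.002, -1.276]
contact_force: [0.0, -0.1, -1.8]
opening: 0.0135
grip_force: 78.5
```

Call:
carry_out:
  rows:
    - [0,0,0,0,0,0,1]
    - [0,0,0,0,0,0,1]
    - [0,0,0,0,0,0,1]
    - [0,0,0,0,0,0,1]

```text
t: 12.2
tool_pos: [0.5118, 0.2699, 0.1504]
tool_rot: [2.871, -0.0, 1.275]
contact_force: [0.2, -0.1, -1.8]
opening: 0.0131
grip_force: 78.5
```

```bash
python3 pic.py c7 0,110,200,360 360,200,560,420
```

```text
12.3 [0.51166993 0.26990506 0.15030828] [2.87137617e+00 8.00148876e-05 1.27445326e+00] [-0.33100059 -0.22615058 -1.62308678] [-0.03429693  0.60138009  0.0351979 ] 0.013228878983985122
```

View pics/c7.png

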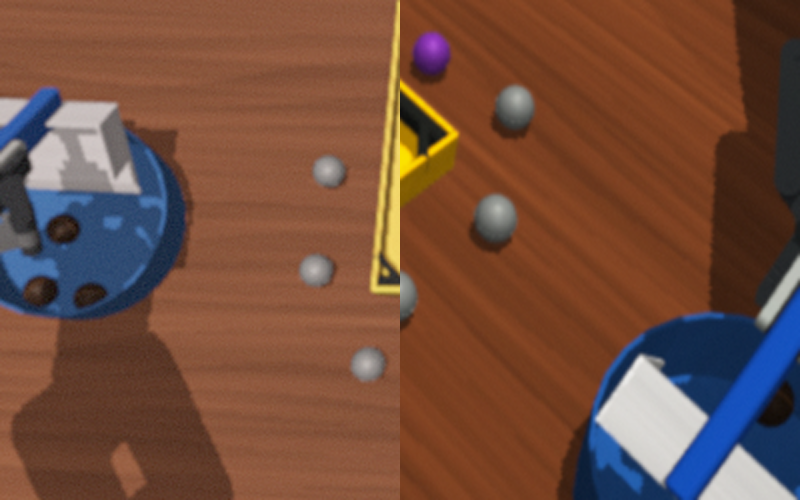

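All three balls are in the blue pan (top crop (62,229), (41,290), (90,294)) and the scoop is empty. I'll rise, level, and return to the tray.

Call:
carry_out:
  rows:
    - [0,0,0,0.03,0,-0.027,1]
    - [0,0,0,0.09,0,-0.081,1]
    - [0,0,0,0.15,0,-0.135,1]
    - [0,0,0,0.198,0,-0.178,1]
    - [0,0,0,0.198,0,-0.178,1]

```text
t: 12.8
tool_pos: [0.5134, 0.271, 0.2351]
tool_rot: [-2.864, 0.001, -1.283]
contact_force: [1.4, 0.9, -0.5]
opening: 0.0129
grip_force: 78.4
```

Call:
carry_out:
  rows:
    - [0,-0.04,0,0,0,0,1]
    - [0,-0.08,0,0,0,0,1]
    - [0,-0.12,0,0,0,0,1]
    - [0,-0.16,0,0,0,0,1]
    - [0,-0.2,0,0,0,0,1]

```text
t: 13.3
tool_pos: [0.5116, 0.2698, 0.2294]
tool_rot: [3.125, -0.0, 0.316]
contact_force: [0.6, -0.3, -2.5]
opening: 0.0133
grip_force: 78.3
```

Call:
carry_out:
  rows:
    - [0,-0.033,0,0,0,0,1]
    - [0,-0.066,0,0,0,0,1]
    - [0,-0.066,0,0,0,0,1]
    - [0,-0.066,0,0,0,0,1]

```text
t: 13.7
tool_pos: [0.5118, 0.2696, 0.2285]
tool_rot: [3.14, -0.001, -0.001]
contact_force: [-0.8, -0.9, -1.5]
opening: 0.0129
grip_force: 78.2
```

Call:
carry_out:
  rows:
    - [0,0,0,0.03,0.06,0,1]
    - [0,0,0,0.08,0.18,0,1]
    - [0,0,0,0.13,0.3,0,1]
    - [0,0,0,0.18,0.42,0,1]
    - [0,0,0,0.23,0.54,0,1]

```text
t: 14.2
tool_pos: [0.5802, 0.1071, 0.2298]
tool_rot: [3.141, 0.002, 0.002]
contact_force: [0.6, 0.3, -1.2]
opening: 0.0131
grip_force: 78.4
```

Call:
carry_out:
  rows:
    - [0,0,0,0.05,0.12,0,1]
    - [0,0,0,0.1,0.24,0,1]
    - [0,0,0,0.15,0.34,0,1]
    - [0,0,0,0.18,0.41,0,1]
    - [0,0,0,0.18,0.41,0,1]

```text
t: 14.7
tool_pos: [0.6347, -0.0172, 0.2296]
tool_rot: [3.14, -0.004, 0.001]
contact_force: [-0.2, 0.8, -2.1]
opening: 0.0133
grip_force: 78.4
```

Call:
carry_out:
  rows:
    - [0,0,0,0,0,0.1,1]
    - [0,0,0,0,0,0.2,1]
    - [0,0,0,0,0,0.28,1]
    - [0,0,0,0,0,0.3,1]
    - [0,0,0,0,0,0.3,1]

```text
t: 15.2
tool_pos: [0.6335, -0.0139, 0.139]
tool_rot: [-3.141, -0.002, 0.004]
contact_force: [0.5, 0.4, -0.6]
opening: 0.0131
grip_force: 78.4
```

Call:
carry_out:
  rows:
    - [0,0,0,0,0.004,0.05,1]
    - [0,0,0,0,0.004,0.1,1]
    - [0,0,0,0,0.004,0.15,1]
    - [0,0,0,0,0.004,0.18,1]
    - [0,0,0,0,0.004,0.185,1]

```text
t: 15.7
tool_pos: [0.6335, -0.016, 0.0822]
tool_rot: [-3.141, -0.0, 0.006]
contact_force: [-1.2, -0.0, -1.7]
opening: 0.0127
grip_force: 78.5
```

Call:
carry_out:
  rows:
    - [0,0,0,0,0,0.008,1]
    - [0,0,0,0,0,0.016,1]
    - [0,0,0,0,0,0.024,1]
    - [0,0,0,0,0,0.026,1]
    - [0,0,0,0,0,0.026,1]

```text
t: 16.2
tool_pos: [0.635, -0.0162, 0.0771]
tool_rot: [3.142, 0.0, 0.0]
contact_force: [-0.2, 0.4, -1.9]
opening: 0.0133
grip_force: 78.5
```

Call:
carry_out:
  rows:
    - [0,0,0,0,0,0.003,1]
    - [0,0,0,0,0,0.006,1]
    - [0,0,0,0,0,0.008,1]
    - [0,0,0,0,0,0.008,1]

```text
t: 16.6
tool_pos: [0.635, -0.0162, 0.0748]
tool_rot: [-3.142, -0.0, -0.0]
contact_force: [-0.1, -0.2, 0.3]
opening: 0.0131
grip_force: 78.6
```

Contact made. I'll release and rise.

Call:
carry_out:
  rows:
    - [0,0,0,0,0,0,0.4]
    - [0,0,0,0,0,0,-0.2]
    - [0,0,0,0,0,0,-1]
    - [0,0,0,0,0,0,-1]
    - [0,0,0,0,0,0,-1]

```text
t: 17.1
tool_pos: [0.635, -0.0162, 0.0746]
tool_rot: [3.142, 0.0, 0.0]
contact_force: [0.3, 0.1, -1.5]
opening: 0.0814
grip_force: 0.0
```

Call:
carry_out:
  rows:
    - [0,0,0,0,0,0,-1]
    - [0,0,0,0,0,0,-1]
    - [0,0,0,0,0,-0.03,-1]
    - [0,0,0,0,0,-0.12,-1]
    - [0,0,0,0,0,-0.25,-1]

```text
t: 17.6
tool_pos: [0.633, -0.016, 0.148]
tool_rot: [-3.141, -0.0, 0.009]
contact_force: [0.6, -0.2, 0.0]
opening: 0.0856
grip_force: 0.0
```

Call:
carry_out:
  rows:
    - [0,0,0,0,0,-0.15,-1]
    - [0,0,0,0.1,0.1,-0.3,-1]
    - [0,0,0,0.2,0.3,-0.4,-1]
    - [0,0,0,0.2,0.5,-0.4,-1]
    - [0,0,0,0.2,0.5,-0.4,-1]

```text
t: 18.1
tool_pos: [0.6959, -0.1685, 0.2724]
tool_rot: [3.14, 0.0, 0.005]
contact_force: [0.0, 0.9, -0.6]
opening: 0.0854
grip_force: 0.0
```

```bash
python3 pic.py c8 0,90,280,290 160,200,560,420
```

```text
18.2 [ 0.69557664 -0.17132675  0.27169807] [ 3.13895548 -0.00806695  0.00442674] [ 0.39584373  0.73421383 -0.51673791] [-0.02232557 -0.03390752  0.01871749] 0.08566180664912466
```

View pics/c8.png

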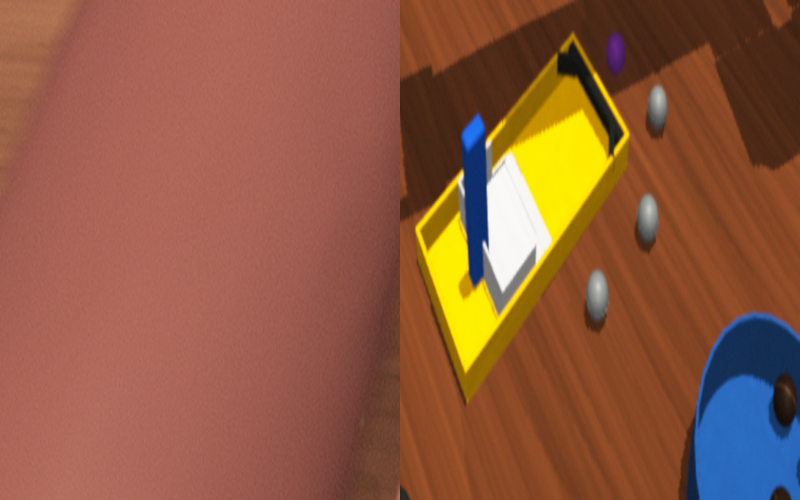

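The scoop stands empty and flat in the tray (scene crop handle at (475,200)). Balls are visible in the blue pan and the robot is touching nothing, so I'm handing in.

```bash
python3 -c "
from station import *
print(finish_job())"
```

```text
the job is handed in; nothing more can be done
None
```

I tipped all three fuel balls into the blue pan, set the empty scoop down upright and flat in the yellow tray, and handed the job in at about 18 s; no verdict came back.

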